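# Refit the cleaned instrument holder on the bent holder bar

## Robot

A 6-joint arm with a two-finger parallel gripper is mounted at the origin on the work surface. World frame = base frame: x ahead of the robot, y to its left, z up, the work surface at z = 0. Lengths are in m, angles in rad, forces in N, time in s.
With the tool pointing down it reaches from about 0.325 to 0.775 m from the base axis. Payload 5.5 kg.
Tool frame: the origin (TCP) lies between the finger pads; the fingertips stand 8 mm ahead of it and the grasp point (between the pads) lies 11 mm behind it (tcp_to_tips is the distance from the TCP to the fingertips, in m); z points along the fingers, y is the direction in which the jaws open and shut (so a half turn about z gives the same grasp; the last joint's range is limited). The gripper opens to 88 mm and grips with 3 to 60 N. Pads are 20 mm wide; open, the fingers measure 115 mm over their backs; the gripper's body (75 mm by 178 mm) begins 61 mm behind the grasp point.
Start: joints at [-1.211, 0.091, 1.231, -0, 1.82, -0.057], TCP at [0.243, -0.549, 0.199] pointing down, gripper open.
Joint ranges: [-2.87, 2.87], [-0.86, 2.18], [0.17, 2.46], [-1.51, 4.65], [0.06, 2.69], [-2.65, 2.65]. Speed limits (rad/s): [2.57, 2.57, 3.01, 3.14, 3.14, 3.14].

## Interface

Orientations are given as a unit quaternion [w, x, y, z].
In Python, from bench import * gives the robot as it stands. Calls block until the motion is done:
- move_to(position, orientation): joint-space move of the TCP to a pose.
- move_l(position, speed=0.15, orientation=None): straight line of the TCP; orientation=None keeps the orientation; speed is the mean speed in m/s.
- movej(angles): joint-space move.
- gripper_open() and close(): open the fingers fully, or close them until they stop; the grip force is fixed at half the most.
- hold(seconds).
- inverse_kinematics(position, orientation): joint angles nearest the present ones, or None.
- state(): the state.
- get_image(name): name is "scene" or "top" or "wrist"; returns a dict with "frame" (384x512x3 uint8, blue, green, red), "depth" (384x512 float32, m along the optical axis (not along the pixel's ray), 0 where there is no reading), "camera_matrix" (3x3 intrinsics, pixels), "view" (4x4, takes a point from world to camera coordinates). Camera axes: x right, y up, looking along -z (the intrinsics and any distortion apply to the point x, -y, -z); pixel columns grow to the right and rows downward; lengths in m; the calibration is good to about 2 mm. A picture is of the moment at which its call begins.
A pose or a line that the arm cannot do raises IKError and nothing moves.
- job_done(): hands the job in, once; it reports no verdict.
The state is a dict: "time": time; "joint_pos": joint angles; "dq": joint speeds; "joint_torque": joint torques, N m; "ee_pos": TCP position; "ee_rot": TCP orientation; "ft_force": force on the tool from outside, world axes, zero at the start; "moment": the same for the moment, N m; "finger_gap": finger opening in m.
Only numpy, scipy, OpenCV 4.12 (cv2) and the standard library are available. Lean on these libraries where they do the work, as an engineer would, in place of code of your own. Each camera call takes 0.05 s, during which the arm holds its last target. There are 200 camera calls.

## Task

Take the cleaned double instrument holder out of the steel tray, thread its collar onto the free end of the bent bar and slide it along, round both bends, until it is right up against the stop collar, then let go so that it hangs there upright. Feel your way gently: do not force the collar on the bar, do not shove the stop collar out of its place, and leave the other things on the bench where they are.

Things in the scene. Friction and masses are not known exactly. Their poses are not given: they have to be found in the camera images.
- holder_fin (a point): The loose holder: one grey plastic moulding (about 0.15 kg, 98 mm wide, 133 mm tall) standing upright on its two cups in the shallow steel tray. This is the centre of its thumb fin, where to grip: 26 mm long (along x of this frame), 12 mm thick (y), its top 17 mm above and its lower edge 17 mm below; collar 26 mm below. z up.
- holder_bore (a point): Centre of the holder's collar: a ring 30 mm outside, with a round 15 mm bore, 18 mm long; the bore runs along this frame's x. It lies 41 mm straight below the fin's centre and 75 mm above the holder's foot. The two cups hang 31 mm to either side of it (y), 36 mm across, from 31 to 75 mm below. The holder is the same both ways round, so it may be fitted either way.
- bar: White pedestal on the bench, carrying a level 12 mm steel bar, centreline 130 mm up. Origin on the bench under the middle of its crank; z up. Centreline here (x, y mm): free end (-39.7, -136.2), straight to (-39.7, -51.2), 55 degree bend of 45 mm radius to (-20.5, -14.3), straight to (20.5, 14.3), bend back, 45 mm radius, to (39.7, 51.2), straight along +y to the column at (39.7, 248); but see bar_tip.
- bar_tip (a point): Free end of the bar: centre of its rounded nose (6 mm radius half-ball, the steel ends 6 mm further out). y points along the free leg into the bar, parallel to the last leg; z up. These two legs lie as given, but bars are cranked to suit the chair: the crank between them (both bends and middle leg, alike in shape) may sit up to 30 mm nearer or farther along y than given.
- stop_collar (a point): Centre of the stop collar, a steel ring 30 mm across and 14 mm long on the bar's last leg (its faces 7 mm either side), so the holder's bore centre is 16 mm before it when they touch. y points along the bar, to the pedestal, where beyond this collar another holder is fixed. It is only finger-tight and slips along the bar at about 13 N.
- bowl: Small steel bowl, 90 mm across, 42 mm tall; a bystander. Origin under its middle.
- jar: Amber glass jar with a white cap, 48 mm across, 62 mm tall; a bystander. Origin under its middle.
- tumbler: White plastic tumbler, 72 mm across, 85 mm tall; a bystander. Origin under its middle.
- mirror_mid (a point): Mouth mirror, 165 mm long, lying in the tray; a bystander. Point at its middle.
- scaler_mid (a point): Black-handled scaler, 145 mm long, lying in the tray; a bystander. Point at its middle.

How it is judged:
By the outcome, as a careful person would: the job done as asked, in the order asked, and still so for the second after the job is handed in, with the robot touching nothing.
It also fails if it takes over 67 s, if anything falls off the work surface, if the arm or the gripper's body presses on something with over 40 N, if the wrist force passes 120 N, or if a joint passes its speed limit or range.

## Working session

There is one attempt and no reset: what is moved stays moved. The work goes in short steps, each a Python script; the robot and the scene stay as the last script left them, time stands still between calls to the robot, and variables do not carry over. Pictures are saved under pics/ and viewed, about 8 in all and at most 12, crops included, and the job is handed in when it is done.

```bash
ls; mkdir -p pics; python3 - <<'E'
from bench import *
import cv2,numpy as np
np.set_printoptions(precision=4,suppress=True)
s=state();print(s)
for n in ("scene","top"):
    d=get_image(n);cv2.imwrite(f"pics/{n}0.png",d["frame"]);np.savez(f"pics/{n}0.npz",**d)
    print(n,d["camera_matrix"],d["view"],[k for k in d])
a=[cv2.imread(f"pics/{n}0.png") for n in("scene","top")]
E
```

```text
pics
{'time': 0.0, 'joint_pos': array([-1.2107,  0.0918,  1.2319,  0.    ,  1.8198, -0.0567]), 'dq': array([-0.0007,  0.0015,  0.0006, -0.0007,  0.0007, -0.0009]), 'joint_torque': array([ -0.0017, -44.6442, -40.6454,   0.0694,   0.029 ,  -0.0002]), 'ee_pos': array([ 0.2428, -0.5483,  0.1976]), 'ee_rot': array([-0.0009,  0.9784,  0.2069, -0.0001]), 'ft_force': array([-0.4019, -0.5778,  0.1071]), 'moment': array([0.0575, 0.0292, 0.0012]), 'finger_gap': 0.08773935061330095}
scene [[413.0423   0.     259.504 ]
 [  0.     413.0423 197.8695]
 [  0.       0.       1.    ]] [[ 0.893   0.45   -0.0062 -0.5131]
 [-0.3009  0.6071  0.7355  0.1142]
 [ 0.3347 -0.6549  0.6775 -1.3768]
 [ 0.      0.      0.      1.    ]] ['frame', 'depth', 'camera_matrix', 'view']
top [[405.948    0.     257.4761]
 [  0.     405.948  185.3649]
 [  0.       0.       1.    ]] [[ 0.0198 -0.9997  0.013  -0.0402]
 [ 0.9879  0.0216  0.1536 -0.5923]
 [-0.1538  0.0098  0.9881 -1.0866]
 [ 0.      0.      0.      1.    ]] ['frame', 'depth', 'camera_matrix', 'view']
```

View pics/scene0.png

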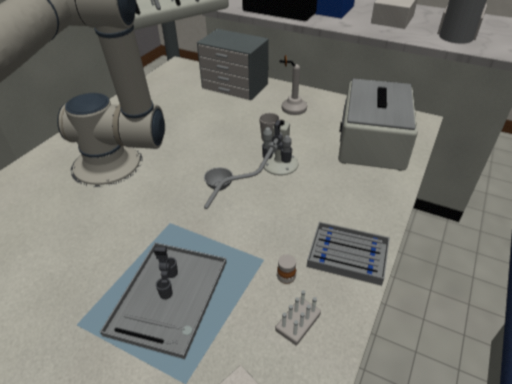

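View pics/top0.png

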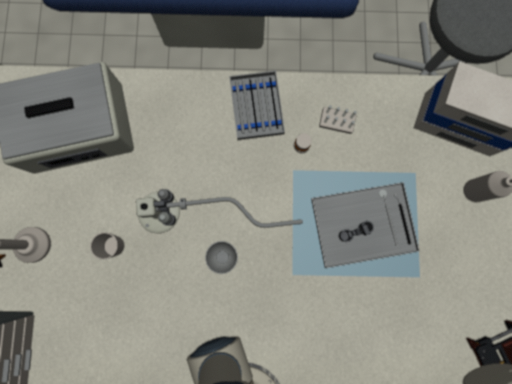

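```bash
cat > u.py <<'E'
import numpy as np,cv2
np.set_printoptions(precision=4,suppress=True,linewidth=150)
def cloud(d):
    K=d["camera_matrix"];V=d["view"];z=d["depth"];v,u=np.indices(z.shape)
    P=np.stack([(u-K[0,2])/K[0,0]*z,-(v-K[1,2])/K[1,1]*z,-z],-1)
    return (P-V[:3,3])@V[:3,:3]
def proj(d,p):
    K=d["camera_matrix"];V=d["view"];c=V[:3,:3]@np.array(p)+V[:3,3];c=c*[1,-1,-1];q=K@c;return q[:2]/q[2]
def ray(d,u,v,h):
    K=d["camera_matrix"];V=d["view"];R=V[:3,:3];o=-R.T@V[:3,3]
    r=R.T@np.array([(u-K[0,2])/K[0,0],-(v-K[1,2])/K[1,1],-1]);return o+r*(h-o[2])/r[2]
E
python3 - <<'E'
from u import *
t=dict(np.load("pics/top0.npz"))
W=cloud(t)
print("table z",np.median(W[280:320,100:180,2]),"tray",np.median(W[215:225,320:335,2]))
for c in range(176,304,4):
    col=W[190:235,c,2]; m=np.where((col>.11)&(col<.16))[0]
    if len(m): p=W[190+m,c].mean(0);print(c,m+190,p)
f=t["frame"]
a=cv2.resize(f[180:280,130:290],None,fx=5,fy=5,interpolation=cv2.INTER_CUBIC);cv2.imwrite("pics/ta.png",a)
b=cv2.resize(f[180:280,285:425],None,fx=5,fy=5,interpolation=cv2.INTER_CUBIC)
dz=W[180:280,285:425,2];
cv2.imwrite("pics/tb.png",b)
h=W[200:265,310:400];m=(h[...,2]>.08)
print("high",h[m][:, :].min(0),h[m].max(0),m.sum());
m=(h[...,2]>.115);print("fin",h[m].mean(0),m.sum(),np.argwhere(m).mean(0)+[200,310]);print(h[m])
E
```

```text
table z 0.00042186534091073584 tray 0.003340489106660177
176 [202 203 204 205 206] [0.5268 0.1794 0.1343]
180 [198 199 200 201 202 203 204 205 206 207 208] [0.5287 0.1679 0.1425]
184 [198 199 200 202 203 204 205 206 207 208 209] [0.5272 0.1581 0.1407]
188 [201 202 203 204 205] [0.5299 0.1489 0.1353]
192 [201 202 203 204] [0.5314 0.1388 0.1353]
196 [200 201 202 203 204] [0.5329 0.1288 0.135 ]
200 [200 201 202 203] [0.5344 0.1187 0.1347]
204 [199 200 201 202 203] [0.5359 0.1085 0.135 ]
208 [199 200 201 202] [0.5372 0.0982 0.1368]
212 [198 199 200 201 202] [0.5391 0.0884 0.1332]
216 [198 199 200 201 202] [0.5391 0.0781 0.1349]
220 [197 198 199 200 201] [0.542  0.068  0.1343]
224 [197 198 199 200 201] [0.5421 0.0578 0.1352]
228 [197 198 199 200 201] [0.5424 0.0476 0.1347]
232 [198 199 200 201 202] [0.5398 0.0372 0.1363]
236 [200 201 202 203 204 205] [0.5337 0.0269 0.1362]
240 [203 204 205 206 207 208 209] [0.5251 0.0165 0.1346]
244 [208 209 210 211 212 213 214] [0.5124 0.006  0.1357]
248 [212 213 214 215 216 217 218 219] [ 0.5012 -0.0044  0.1356]
252 [217 218 219 220 221 222 223] [ 0.49 
[... 2835 characters left out ...]
 0.4632 -0.3037  0.136 ]
 [ 0.4633 -0.3067  0.1344]
 [ 0.4631 -0.3079  0.1393]
 [ 0.4633 -0.3109  0.1374]
 [ 0.4634 -0.3144  0.1342]
 [ 0.4613 -0.3016  0.1155]
 [ 0.4609 -0.3013  0.1262]
 [ 0.4607 -0.3017  0.134 ]
 [ 0.4607 -0.3041  0.1345]
 [ 0.4608 -0.3066  0.1346]
 [ 0.4608 -0.309   0.135 ]
 [ 0.4188 -0.0168  1.1651]
 [ 0.4585 -0.3018  0.1241]
 [ 0.4584 -0.3034  0.1275]
 [ 0.4188 -0.0168  1.1651]
 [ 0.4188 -0.0168  1.1651]
 [ 0.4188 -0.0168  1.1651]
 [ 0.4188 -0.0168  1.1651]
 [ 0.4188 -0.0168  1.1651]
 [ 0.4188 -0.0168  1.1651]
 [ 0.4188 -0.0168  1.1651]
 [ 0.4188 -0.0168  1.1651]
 [ 0.4188 -0.0168  1.1651]
 [ 0.4188 -0.0168  1.1651]
 [ 0.4188 -0.0168  1.1651]
 [ 0.4188 -0.0168  1.1651]]
```

View pics/ta.png

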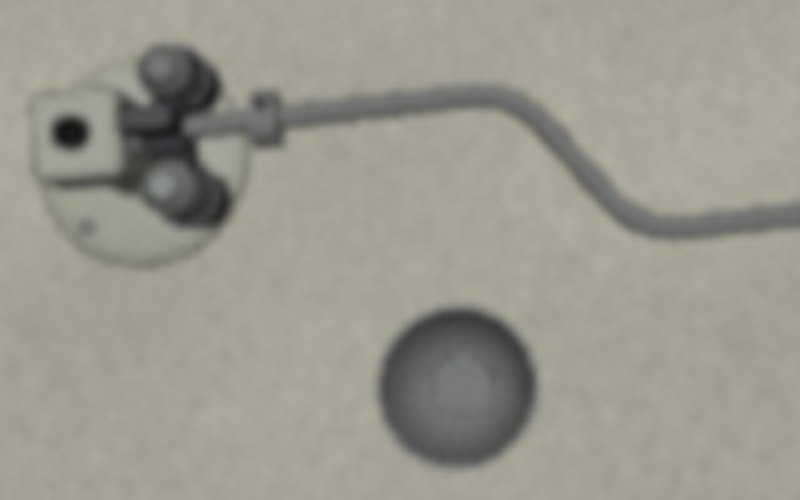

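View pics/tb.png

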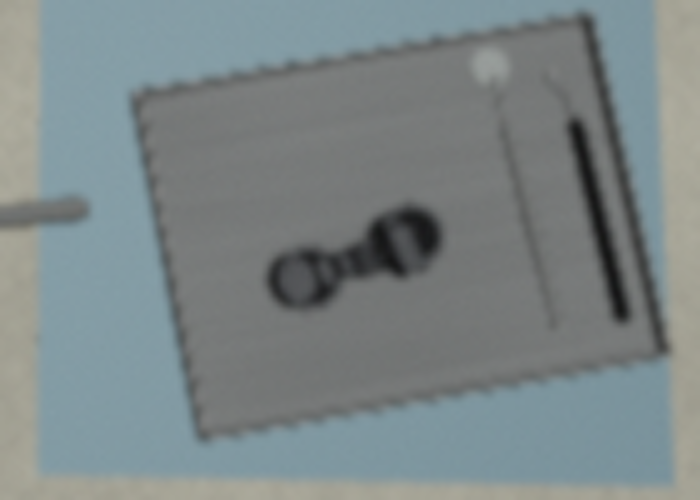

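```bash
cat >> u.py <<'E'
def q(deg):
    a=np.radians(deg)/2;return [0,np.cos(a),np.sin(a),0]
E
python3 - <<'E'
from u import *
from bench import *
t=dict(np.load("pics/top0.npz"));W=cloud(t)
def leg(c0,c1):
    s=W[190:235,c0:c1].reshape(-1,3);s=s[(s[:,2]>.132)&(s[:,2]<.15)]
    vx,vy,x,y=cv2.fitLine(s[:,:2].astype(np.float32),cv2.DIST_HUBER,0,.01,.01).ravel();return vx,vy,x,y
print("free",leg(266,302),"last",leg(188,226),"mid",leg(241,251))
p=W[175:240,130:300];p=p[(p[...,2]>.16)&(p[...,2]<1)];print("above .16 near pedestal",p.min(0),p.max(0),np.percentile(p[:,2],[50,90,99]))
s=W[190:215,176:190].reshape(-1,3);s=s[(s[:,2]>.139)&(s[:,2]<.16)];print("collar",s.mean(0),s.min(0),s.max(0))
move_to([0.472,-0.302,0.27],q(17))
d=get_image("wrist");np.savez("pics/w1.npz",**d);cv2.imwrite("pics/w1.png",d["frame"])
print(d["view"],state()["time"],state()["ee_pos"])
move_to([0.49,-0.11,0.27],q(97))
d=get_image("wrist");np.savez("pics/w2.npz",**d);cv2.imwrite("pics/w2.png",d["frame"])
print(d["view"],state()["time"],state()["ee_pos"])
a=[cv2.resize(cv2.imread(f"pics/w{i}.png"),(400,300),interpolation=cv2.INTER_AREA) for i in(1,2)]
cv2.imwrite("pics/w12.png",np.hstack(a))
E
```

```text
free (np.float32(0.12734072), np.float32(-0.991859), np.float32(0.4835812), np.float32(-0.094378166)) last (np.float32(0.14671975), np.float32(-0.9891781), np.float32(0.5372035), np.float32(0.0979203)) mid (np.float32(0.8198464), np.float32(0.5725835), np.float32(0.5075065), np.float32(0.0015639954))
above .16 near pedestal [0.4861 0.1987 0.1601] [0.5305 0.2616 0.1928] [0.1741 0.189  0.1912]
collar [0.5283 0.1627 0.1436] [0.5163 0.1547 0.1393] [0.5394 0.1709 0.1501]
[[ 0.2917 -0.9565 -0.0007 -0.4273]
 [ 0.9281  0.2833 -0.2417 -0.3057]
 [ 0.2314  0.0699  0.9703 -0.5447]
 [ 0.      0.      0.      1.    ]] 1.45 [ 0.4714 -0.303   0.2694]
[[ 0.9929  0.1192 -0.0014 -0.4731]
 [-0.116   0.9638 -0.24    0.2099]
 [-0.0273  0.2385  0.9708 -0.4172]
 [ 0.      0.      0.      1.    ]] 2.4917 [ 0.4899 -0.1111  0.2698]
```

View pics/w12.png

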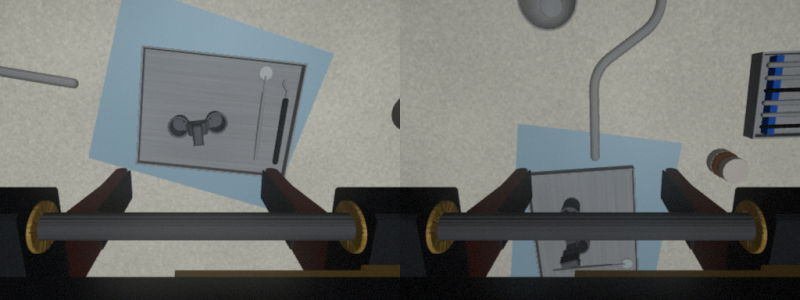

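```bash
python3 - <<'E'
from u import *
d=dict(np.load("pics/w1.npz"));W=cloud(d)
ok=(d["depth"]>0.15)
m=ok&(W[...,2]>.128)&(W[...,2]<.15)&(abs(W[...,0]-.472)<.04)&(abs(W[...,1]+.302)<.04)
r=cv2.minAreaRect((W[m][:,:2]*1e3).astype(np.float32));print("fin",m.sum(),W[m].mean(0),r)
m2=ok&(W[...,2]>.02)&(W[...,2]<.15)&(abs(W[...,0]-.472)<.08)&(abs(W[...,1]+.302)<.08)
r=cv2.minAreaRect((W[m2][:,:2]*1e3).astype(np.float32));print("holder",r)
# cups rims
m3=ok&(W[...,2]>.035)&(W[...,2]<.055)&(abs(W[...,0]-.472)<.08)&(abs(W[...,1]+.302)<.08)
p=W[m3];v=cv2.fitLine(p[:,:2].astype(np.float32),cv2.DIST_L2,0,.01,.01).ravel();print("cups",v,np.degrees(np.arctan2(v[1],v[0])))
m4=ok&(W[...,2]>.10)&(W[...,2]<.15)&(W[...,1]>-.2);p=W[m4];print("bar in w1",len(p),p[p[:,1].argmin()] if len(p) else 0)
def barline(f):
    d=dict(np.load(f));W=cloud(d);m=(d["depth"]>.15)&(W[...,2]>.11)&(W[...,2]<.145)&(W[...,0]>.42)&(W[...,0]<.6)&(W[...,1]>-.2)&(W[...,1]<.2)
    m=cv2.morphologyEx(m.astype(np.uint8),cv2.MORPH_OPEN,np.ones((3,3)))>0
    p=W[m];print(f,"tip y",p[:,1].min(),"z",np.percentile(p[:,2],[50,95,99]))
    for y in np.arange(-.145,.2,.01):
        k=p[abs(p[:,1]-y)<.003]
        if len(k)>3: print("%.3f %.4f %.4f %.4f %d"%(y,(k[:,0].min()+k[:,0].max())/2,k[:,0].max()-k[:,0].min(),k[:,2].max(),len(k)))
barline("pics/w2.npz")
E
```

```text
fin 340 [ 0.4744 -0.3042  0.1341] ((473.70855712890625, -304.4905700683594), (27.10918426513672, 13.107385635375977), 22.864770889282227)
holder ((443.4134521484375, -312.4598083496094), (107.11738586425781, 95.77491760253906), 14.191926002502441)
cups [ 0.3937 -0.9192  0.4735 -0.305 ] -66.81307
bar in w1 1278 [ 0.4906 -0.1445  0.1291]
pics/w2.npz tip y -0.1424294919350946 z [0.134  0.1358 0.1363]
-0.145 0.4921 0.0051 0.1335 5
-0.135 0.4913 0.0119 0.1362 68
-0.125 0.4901 0.0119 0.1356 69
-0.115 0.4889 0.0119 0.1361 72
-0.105 0.4877 0.0117 0.1362 73
-0.095 0.4860 0.0127 0.1370 73
-0.085 0.4843 0.0116 0.1363 75
-0.075 0.4832 0.0115 0.1358 77
-0.065 0.4819 0.0114 0.1362 76
-0.055 0.4808 0.0113 0.1364 75
-0.045 0.4800 0.0117 0.1365 82
-0.035 0.4818 0.0130 0.1363 83
-0.025 0.4858 0.0157 0.1365 99
-0.015 0.4941 0.0213 0.1364 120
-0.005 0.5040 0.0228 0.1366 132
0.005 0.5144 0.0219 0.1370 132
0.015 0.5253 0.0222 0.1367 135
0.025 0.5347 0.0189 0.1374 123
0.035 0.5407 0.0143 0.1362 101
0.045 0.5446 0.0125 0.1361 100
0.055 0.5453 0.0115 0.1361 49
```

```bash
cat > bar.py <<'E'
from u import *
from scipy.optimize import least_squares
from scipy.spatial import cKDTree
def local(s,ext=.06,ds=.0005):
    """centreline (x,y,heading rel. to +y, arc position from ball centre), crank shifted by s along y"""
    b=np.radians(55);R=.045;pts=[];
    L1=(136.2-51.2)/1e3+s;arc=R*b;L2=np.hypot(41,28.6)/1e3;L3=.197-s
    u=np.arange(-ext,L1+2*arc+L2+L3,ds)
    h=np.interp(u,[L1,L1+arc,L1+arc+L2,L1+2*arc+L2],[0,b,b,0])
    x=np.cumsum(np.sin(h))*ds;y=np.cumsum(np.cos(h))*ds;i=np.argmin(abs(u))
    return x-x[i]-.0397,y-y[i]-.1362,h,u
def world(P):
    x0,y0,th,s=P;x,y,h,u=local(s);c,n=np.cos(th),np.sin(th)
    return np.c_[x0+c*x-n*y,y0+n*x+c*y],np.pi/2+th-h,u
E
cat > fit.py <<'E'
from bar import *
d=dict(np.load("pics/w2.npz"));W=cloud(d)
m=(d["depth"]>.15)&(W[...,2]>.1325)&(W[...,2]<.138)&(W[...,0]>.42)&(W[...,0]<.6)&(W[...,1]>-.137)&(W[...,1]<.06);w=W[m][:,:2]
t=dict(np.load("pics/top0.npz"));T=cloud(t)[190:235,188:302].reshape(-1,3);T=T[(T[:,2]>.1325)&(T[:,2]<.139)][:,:2]
def near(P,p):
    c,h,u=world(P);_,i=cKDTree(c).query(p);nrm=np.c_[np.sin(h),-np.cos(h)];return ((p-c[i])*nrm[i]).sum(1)
f=lambda z:1e3*np.r_[near(z[:4],w)/np.sqrt(len(w))*10,near(z[:4],T-z[4:6])/np.sqrt(len(T))*6,1*(z[1]*0)]
# tip fixes y0: ball centre
def g(z):
    c,h,u=world(z[:4]);tip=c[np.argmin(abs(u))];
    return np.r_[f(z),(tip[1]-.006*np.cos(z[2])+.1440)*1e3*3]
for i,P0 in enumerate(([.509,0,.135,0,0,0],[.509,0,.135,.02,0,0],[.509,0,.135,-.02,0,0])):
    r=least_squares(g,P0,x_scale=[.01,.01,.05,.01,.01,.01],diff_step=1e-3,loss="soft_l1");print(r.x,r.cost,np.degrees(r.x[2]),1e3*near(r.x[:4],w).std(),1e3*near(r.x[:4],T-r.x[4:]).std())
    if i==0 or r.cost<best.cost: best=r
P=best.x[:4];np.save("P.npy",P)
c,h,u=world(P);print("tip",c[np.argmin(abs(u))])
st=np.array([.5283,.1627]);
for o in (0,1): k=cKDTree(c).query(st-o*best.x[4:]);print("stop u",u[k[1]],k[0])
E
python3 fit.py; python3 - <<'E'
from u import *
from bench import *
move_to([.4738,-.3045,.19],q(22.9))
move_l([.4738,-.3045,.110],.1)
print(state()["ft_force"],state()["ee_pos"]);close();s=state();print(s["finger_gap"],s["ft_force"],s["ee_pos"],s["time"])
move_l([.4738,-.3045,.20],.08);hold(.3);s=state();print(s["finger_gap"],s["ft_force"],s["moment"],s["ee_pos"],s["ee_rot"],s["time"])
E
```

```text
[ 0.5128  0.0023  0.1363  0.0012 -0.0023  0.0007] 497.6238886964428 7.8113911974241 2.7982959488568593 3.2582600772113075
[ 0.5128  0.0023  0.1364  0.0012 -0.0023  0.0007] 497.62483449359183 7.8136432641390074 2.79831395253866 3.2582397207531506
[ 0.5128  0.0023  0.1363  0.0012 -0.0023  0.0007] 497.62365792804883 7.810904898120772 2.798291801849678 3.2582663186442677
tip [ 0.4919 -0.1381]
stop u 0.32700000000000035 0.0024307733545046867
stop u 0.32600000000000035 0.00022688672450064923
[0.1726 1.1836 0.1742] [ 0.4742 -0.3047  0.1109]
0.011262826559957534 [ 0.1079  0.553  -0.1676] [ 0.4738 -0.3044  0.11  ] 5.5167
0.010781862439990932 [ 0.9549 -0.0301 -1.5053] [ 0.0008 -0.0656 -0.003 ] [ 0.4737 -0.3044  0.1997] [-0.0002  0.9801  0.1985 -0.0002] 7.0917
```

```bash
cat > go.py <<'E'
from bar import *
from bench import *
P=np.load("P.npy");C,H,U=world(P);ZT=.110+.130-.0783
def at(u,lat=0,dz=0,dyaw=0):
    i=np.argmin(abs(U-u));h=H[i];n=np.array([np.sin(h),-np.cos(h)])  # n: to the right of heading
    return [*(C[i]+lat*n),ZT+dz],q(np.degrees(h)+dyaw),h
def local_ft(h):
    s=[state()["ft_force"] for _ in range(3)];f=np.mean(s,0);return np.array([f[0]*np.cos(h)+f[1]*np.sin(h),f[0]*np.sin(h)-f[1]*np.cos(h),f[2]])
E
python3 - <<'E'
from go import *
p,o,h=at(-.045);print(p,np.degrees(h))
move_to([p[0],p[1],.24],o);move_l(p,.12);hold(.2)
s=state();print(s["ee_pos"],p,local_ft(h),s["moment"],s["time"])
for n in("wrist","scene"):
    d=get_image(n);np.savez(f"pics/{n}3.npz",**d)
    if n=="scene":
        a=proj(d,[.49,-.16,.13]).astype(int);f=d["frame"][a[1]-50:a[1]+50,a[0]-70:a[0]+70];f=cv2.resize(f,(400,286),interpolation=cv2.INTER_CUBIC)
        print(proj(d,[*C[np.argmin(abs(U))],.13]))
    else: g=cv2.resize(d["frame"],(400,300),interpolation=cv2.INTER_AREA)[:286]
cv2.imwrite("pics/p3.png",np.hstack([g,f]))
E
```

```text
[np.float64(0.49805514595259376), np.float64(-0.18263585146644226), 0.1617] 97.81090489812077
[ 0.4985 -0.1828  0.1628] [np.float64(0.49805514595259376), np.float64(-0.18263585146644226), 0.1617] [ 0.6924 -0.8445 -1.3186] [-0.0279 -0.1208 -0.0306] 9.1083
[204.8511 206.6731]
```

View pics/p3.png

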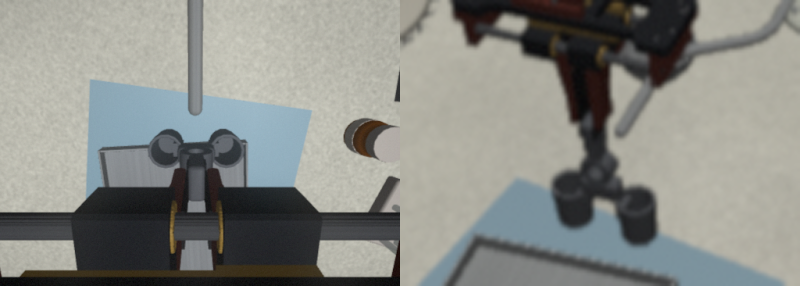

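```bash
python3 - <<'E'
from go import *
d=dict(np.load("pics/wrist3.npz"));W=cloud(d);p0,o,h=at(-.045);p0=np.array([.4985,-.1828]);p0=np.array(p0[:2])
e=np.array([np.cos(h),np.sin(h)]);n=np.array([np.sin(h),-np.cos(h)])
S=(W[...,:2]-p0)@e;L=(W[...,:2]-p0)@n;Z=W[...,2];ok=d["depth"]>.1
def rep(name,m):
    s,l,z=S[m],L[m],Z[m];print(name,m.sum(),"s %.4f %.4f"%(s.min(),s.max()),"lat mid %.4f [%.4f %.4f]"%((l.min()+l.max())/2,l.min(),l.max()),"z max %.4f"%np.percentile(z,98))
for s0 in np.arange(.03,.14,.01): rep("bar %.3f"%s0,ok&(abs(S-s0)<.003)&(abs(L)<.02)&(Z>.122)&(Z<.145))
for z0 in np.arange(.06,.20,.005): 
    m=ok&(abs(Z-z0)<.0025)&(abs(L)<.06)&(S>-.03)&(S<.022)
    if m.sum()>3: rep("z %.3f"%z0,m)
E
```

```text
Traceback (most recent call last):
ValueError: zero-size array to reduction operation minimum which has no identity
```

```bash
python3 - <<'E'
from go import *
d=dict(np.load("pics/wrist3.npz"));W=cloud(d);p0,o,h=at(-.045);p0=np.array([.4985,-.1828]);p0=np.array(p0[:2])
e=np.array([np.cos(h),np.sin(h)]);n=np.array([np.sin(h),-np.cos(h)])
S=(W[...,:2]-p0)@e;L=(W[...,:2]-p0)@n;Z=W[...,2];ok=d["depth"]>.1
def rep(name,m):
    if m.sum()<4: return
    s,l,z=S[m],L[m],Z[m];print(name,m.sum(),"s %.4f %.4f"%(s.min(),s.max()),"lat mid %.4f [%.4f %.4f]"%((l.min()+l.max())/2,l.min(),l.max()),"z max %.4f"%np.percentile(z,98))
for s0 in np.arange(.03,.14,.01): rep("bar %.3f"%s0,ok&(abs(S-s0)<.003)&(abs(L)<.02)&(Z>.122)&(Z<.145))
for z0 in np.arange(.06,.20,.005): rep("z %.3f"%z0,ok&(abs(Z-z0)<.0025)&(abs(L)<.06)&(S>-.03)&(S<.022))
E
```

```text
bar 0.040 59 s 0.0399 0.0430 lat mid -0.0008 [-0.0057 0.0042] z max 0.1349
bar 0.050 163 s 0.0471 0.0530 lat mid -0.0008 [-0.0064 0.0048] z max 0.1358
bar 0.060 169 s 0.0570 0.0626 lat mid -0.0004 [-0.0063 0.0055] z max 0.1358
bar 0.070 184 s 0.0674 0.0730 lat mid -0.0004 [-0.0062 0.0054] z max 0.1360
bar 0.080 191 s 0.0771 0.0830 lat mid -0.0004 [-0.0062 0.0053] z max 0.1359
bar 0.090 205 s 0.0870 0.0930 lat mid -0.0004 [-0.0061 0.0052] z max 0.1359
bar 0.100 202 s 0.0970 0.1030 lat mid -0.0004 [-0.0060 0.0052] z max 0.1365
bar 0.110 207 s 0.1070 0.1130 lat mid -0.0004 [-0.0059 0.0051] z max 0.1358
bar 0.120 211 s 0.1170 0.1230 lat mid -0.0004 [-0.0058 0.0050] z max 0.1358
bar 0.130 5 s 0.1270 0.1275 lat mid -0.0004 [-0.0058 0.0050] z max 0.1321
z 0.060 742 s -0.0134 0.0156 lat mid 0.0001 [-0.0437 0.0439] z max 0.0621
z 0.065 145 s -0.0137 0.0158 lat mid 0.0002 [-0.0439 0.0443] z max 0.0674
z 0.070 157 s -0.0135 0.0162 lat mid 0.0002 [-0.0439 0.0443] z max 0.0723
z 0.075 176 s -0.0140 0.0163 lat mid 0.0001 [-0.0443 0.0446] z max 0.0774
z 0.080 206 s -0.0142 0.0166 lat mid 0.0004 [-0
[... 935 characters left out ...]
 lat mid 0.0002 [-0.0090 0.0094] z max 0.1443
z 0.160 42 s 0.0100 0.0128 lat mid 0.0005 [-0.0052 0.0062] z max 0.1622
z 0.165 48 s 0.0103 0.0130 lat mid 0.0005 [-0.0050 0.0060] z max 0.1675
z 0.170 48 s 0.0106 0.0131 lat mid 0.0005 [-0.0049 0.0059] z max 0.1724
z 0.175 60 s 0.0113 0.0135 lat mid 0.0005 [-0.0059 0.0069] z max 0.1772
z 0.180 63 s 0.0113 0.0135 lat mid 0.0005 [-0.0057 0.0067] z max 0.1821
z 0.185 521 s -0.0139 0.0133 lat mid 0.0007 [-0.0127 0.0141] z max 0.1875
z 0.190 680 s -0.0119 0.0122 lat mid 0.0005 [-0.0139 0.0149] z max 0.1918
z 0.195 137 s 0.0087 0.0114 lat mid 0.0005 [-0.0140 0.0149] z max 0.1975
z 0.200 201 s -0.0101 0.0114 lat mid 0.0005 [-0.0139 0.0148] z max 0.2024
```

```bash
cat >> go.py <<'E'
import json,os
def slide(u,u1,step,v=.03,axmax=7,ref=None):
    st=json.load(open("st.json")) if os.path.exists("st.json") else dict(lat=-.0006,dz=0.,b=None)
    i=0
    if st["b"] is None:
        h=at(u)[2];st["b"]=np.mean([state()["ft_force"] for _ in range(10)],0).tolist()
    while u<u1-1e-6:
        u=min(u+step,u1);p,o,h=at(u,st["lat"],st["dz"]);move_l(p,v,o);hold(.06)
        s=state();F=np.mean([state()["ft_force"] for _ in range(4)],0)-st["b"]
        e=np.array([np.cos(h),np.sin(h),0]);n=np.array([np.sin(h),-np.cos(h),0]);fa,fl,fz=F@e,F@n,F[2]
        i+=1
        if i%4==0 or abs(fl)>2.5 or abs(fa)>3 or abs(fz)>3: print("u %.4f F ax %.1f lat %.1f z %.1f Mz %.2f | lat %.2f dz %.2f t %.1f gap %.4f"%(u,fa,fl,fz,s["moment"][2],st["lat"]*1e3,st["dz"]*1e3,s["time"],s["finger_gap"]))
        dead=lambda f:np.sign(f)*max(0,abs(f)-1.)
        st["lat"]+=np.clip(dead(fl)*1.5e-4,-.0005,.0005);st["dz"]+=np.clip(dead(fz)*1.5e-4,-.0005,.0005)
        if fa<-axmax or max(abs(fl),abs(fz))>10: print("STOP",u,fa,fl,fz);break
    st["u"]=u;json.dump(st,open("st.json","w"));return u
E
python3 - <<'E'
from go import *
slide(-.045,.06,.004)
E
```

```text
u -0.0290 F ax -0.4 lat -0.6 z -0.3 Mz -0.06 | lat -0.60 dz 0.00 t 10.6 gap 0.0112
u -0.0130 F ax -0.8 lat 1.5 z 0.7 Mz -0.04 | lat -0.59 dz 0.00 t 11.9 gap 0.0109
u 0.0030 F ax -0.1 lat 1.4 z 0.3 Mz 0.07 | lat -0.25 dz 0.00 t 13.3 gap 0.0115
u 0.0190 F ax -0.2 lat 1.4 z 0.6 Mz 0.02 | lat -0.07 dz 0.00 t 14.7 gap 0.0111
u 0.0350 F ax -0.2 lat 1.2 z 0.4 Mz -0.02 | lat 0.14 dz 0.00 t 16.0 gap 0.0110
u 0.0510 F ax -0.1 lat 0.8 z -1.0 Mz -0.00 | lat 0.35 dz 0.00 t 17.4 gap 0.0113
```

```bash
cat > chk.py <<'E'
from go import *
def chk(pic=None):
    st=json.load(open("st.json"));d=get_image("wrist");W=cloud(d);Z=W[...,2];ok=d["depth"]>.1
    if pic: np.savez(f"pics/{pic}.npz",**d);cv2.imwrite(f"pics/{pic}.png",d["frame"])
    p,o,h=at(st["u"],st["lat"]);e=np.array([np.cos(h),np.sin(h)]);n=np.array([np.sin(h),-np.cos(h)])
    S=(W[...,:2]-p[:2])@e;L=(W[...,:2]-p[:2])@n
    for z0 in (.09,.14,.165):
        m=ok&(abs(Z-z0)<.003)&(abs(L)<.06)&(S>-.03)&(S<.022);print("held z %.3f lat mid %.2f"%(z0,1e3*(L[m].min()+L[m].max())/2) if m.sum()>3 else z0)
    print("bar vs model: u, lateral residual mm, ztop")
    near=ok&(Z>.1315)&(Z<.139)&(S>.016)
    w=W[near];_,i=cKDTree(C).query(w[:,:2]);r=((w[:,:2]-C[i])*np.c_[np.sin(H[i]),-np.cos(H[i])]).sum(1)
    for u0 in np.arange(st["u"]+.02,st["u"]+.2,.015):
        k=(abs(U[i]-u0)<.004)&(abs(r)<.012)
        if k.sum()>20: print("%.3f %.2f w%.1f %.4f"%(u0,1e3*(r[k].min()+r[k].max())/2,1e3*np.ptp(r[k]),np.percentile(w[k,2],95)))
    s=state();print(s["time"],s["ft_force"],"cmd",p)
E
python3 - <<'E'
from chk import *
chk("w4")
E
```

```text
held z 0.090 lat mid -0.07
held z 0.140 lat mid 0.06
held z 0.165 lat mid 0.39
bar vs model: u, lateral residual mm, ztop
0.080 -0.12 w10.8 0.1358
0.095 0.00 w11.1 0.1356
0.110 0.10 w10.8 0.1357
0.125 -0.23 w11.2 0.1357
0.140 -0.02 w11.0 0.1356
0.155 -0.22 w11.0 0.1356
0.170 -0.11 w11.5 0.1356
0.185 -0.18 w11.0 0.1357
0.200 -0.17 w11.2 0.1357
0.215 -0.29 w11.6 0.1357
18.45 [-0.2615 -0.0048 -1.4931] cmd [np.float64(0.4842761693054458), np.float64(-0.07854269425785926), 0.1617]
```

View pics/w4.png

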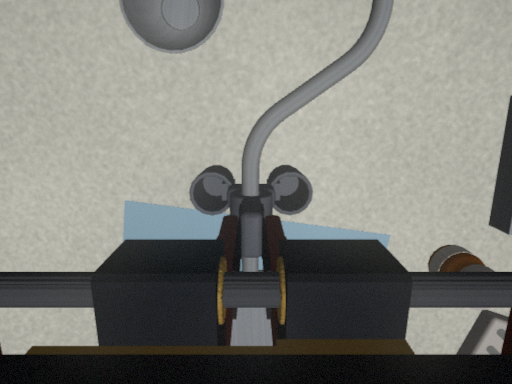

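```bash
sed -i 's/abs(f)-1\./abs(f)-1.5/' go.py; python3 - <<'E'
from chk import *
st=json.load(open("st.json"));st["lat"]=0;st["b"]=[0,0,-1.45];json.dump(st,open("st.json","w"))
u=slide(st["u"],.20,.005,.035,5)
chk()
E
```

```text
u 0.0800 F ax -0.2 lat -0.9 z -0.5 Mz 0.03 | lat 0.00 dz -0.00 t 19.9 gap 0.0113
u 0.1000 F ax -0.2 lat -0.9 z -0.6 Mz 0.01 | lat 0.00 dz -0.00 t 21.2 gap 0.0112
u 0.1200 F ax 0.2 lat 0.3 z -0.4 Mz 0.01 | lat 0.00 dz -0.00 t 22.6 gap 0.0116
u 0.1400 F ax 0.0 lat 0.4 z -0.0 Mz 0.04 | lat 0.00 dz -0.00 t 24.1 gap 0.0114
u 0.1600 F ax -0.7 lat -0.0 z 0.0 Mz 0.00 | lat 0.00 dz -0.00 t 25.4 gap 0.0110
u 0.1800 F ax -0.1 lat 0.8 z 0.6 Mz -0.01 | lat 0.00 dz -0.00 t 26.9 gap 0.0111
u 0.2000 F ax -0.3 lat -0.0 z -0.9 Mz -0.02 | lat 0.00 dz -0.00 t 28.2 gap 0.0112
held z 0.090 lat mid 0.24
held z 0.140 lat mid 0.56
held z 0.165 lat mid 0.68
bar vs model: u, lateral residual mm, ztop
0.220 0.53 w11.0 0.1357
0.235 0.26 w11.1 0.1356
0.250 0.40 w11.2 0.1357
0.265 0.36 w11.0 0.1355
0.280 0.55 w11.2 0.1357
0.295 0.65 w11.3 0.1356
0.310 0.62 w11.4 0.1357
0.325 -0.01 w24.0 0.1389
0.340 0.53 w11.0 0.1359
28.3 [ 0.7279 -0.5297 -0.9805] cmd [np.float64(0.5424524288173814), np.float64(0.03736125397426621), 0.1617]
```

```bash
python3 - <<'E'
from chk import *
def stop():
    st=json.load(open("st.json"));d=get_image("wrist");W=cloud(d);ok=d["depth"]>.1
    w=W[ok];_,i=cKDTree(C).query(w[:,:2]);r=((w[:,:2]-C[i])*np.c_[np.sin(H[i]),-np.cos(H[i])]).sum(1)
    k=(w[:,2]>.1385)&(w[:,2]<.15)&(abs(r)<.014)&(U[i]>.312)&(U[i]<.345);print("stop faces u",U[i][k].min(),U[i][k].max(),np.percentile(U[i][k],[2,98]),w[k,2].max(),k.sum())
stop()
slide(.20,.292,.006,.04,5);stop()
s=state();print(s["time"],s["ee_pos"])
d=get_image("wrist");cv2.imwrite("pics/w5.png",d["frame"]);np.savez("pics/w5.npz",**d)
E
```

```text
stop faces u 0.31900000000000034 0.33350000000000035 [0.3195 0.333 ] 0.1486687366940037 1085
u 0.2240 F ax -0.8 lat -0.5 z -0.3 Mz 0.02 | lat 0.00 dz -0.00 t 29.8 gap 0.0108
u 0.2480 F ax 0.4 lat 0.1 z 0.4 Mz 0.04 | lat 0.00 dz -0.00 t 31.2 gap 0.0114
u 0.2720 F ax 0.1 lat -0.4 z -0.8 Mz 0.04 | lat 0.00 dz -0.00 t 32.6 gap 0.0110
u 0.2920 F ax -0.3 lat 0.2 z 0.6 Mz 0.04 | lat 0.00 dz -0.00 t 34.0 gap 0.0111
stop faces u 0.31950000000000034 0.33350000000000035 [0.32   0.3335] 0.14807715857769635 768
34.0833 [0.5355 0.1283 0.1617]
```

View pics/w5.png

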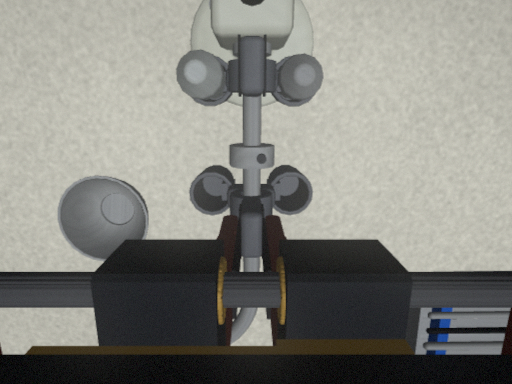

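```bash
python3 - <<'E'
from go import *
st=json.load(open("st.json"));u=slide(st["u"],.307,.003,.03,3)
h=at(.3)[2]
st=json.load(open("st.json"));e=np.array([np.cos(h),np.sin(h),0])
b=np.mean([state()["ft_force"] for _ in range(8)],0)@e
while u<.314:
    u+=.0004;p,o,h=at(u,st["lat"],st["dz"]);move_l(p,.01,o);hold(.08)
    fa=np.mean([state()["ft_force"] for _ in range(6)],0)@e-b;print("%.4f %.2f"%(u,fa),end="; ")
    if fa<-2.5: break
st["u"]=u;json.dump(st,open("st.json","w"))
s=state();print(s["time"],s["ft_force"],s["ee_pos"],p)
d=get_image("wrist");cv2.imwrite("pics/w6.png",d["frame"][120:280,150:350].repeat(3,0).repeat(3,1));np.savez("pics/w6.npz",**d)
E
```

```text
u 0.3040 F ax 0.6 lat -0.0 z -0.0 Mz -0.02 | lat 0.00 dz -0.00 t 35.4 gap 0.0112
0.3074 0.16; 0.3078 0.70; 0.3082 -0.05; 0.3086 -0.26; 0.3090 -0.21; 0.3094 0.19; 0.3098 0.17; 0.3102 0.05; 0.3106 0.40; 0.3110 0.95; 0.3114 -0.95; 0.3118 -1.80; 0.3122 -1.95; 0.3126 -3.67; 40.3417 [ 0.7576 -3.7768  1.8282] [0.5328 0.1485 0.1618] [np.float64(0.5326799633057295), np.float64(0.14865651802763571), 0.161697604439205]
```

View pics/w6.png

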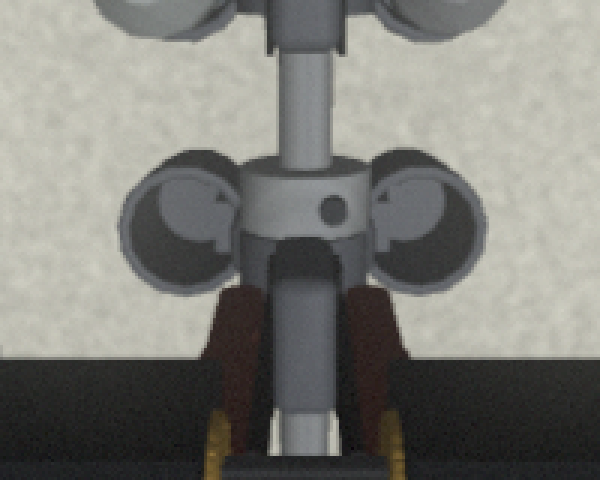

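```bash
cat > gap.py <<'E'
from go import *
def gap(name):
    d=get_image("wrist");np.savez(f"pics/{name}.npz",**d);cv2.imwrite(f"pics/{name}.png",d["frame"])
    W=cloud(d);w=W[(d["depth"]>.1)];_,i=cKDTree(C).query(w[:,:2]);r=((w[:,:2]-C[i])*np.c_[np.sin(H[i]),-np.cos(H[i])]).sum(1);u=U[i]
    for n,z0,z1,a,b,c,dd in(("stop",.1385,.15,-.014,.014,.3165,.345),("collar side",.134,.146,.007,.0135,.28,.345),("fin top",.182,.2,-.01,.01,.28,.33),("cups",.085,.1,-.06,.06,.27,.35)):
        k=(w[:,2]>z0)&(w[:,2]<z1)&(r>a)&(r<b)&(u>c)&(u<dd)
        if k.sum()>5: print(n,"u %.4f %.4f"%tuple(np.percentile(u[k],[1,99])),"lat %.4f %.4f"%tuple(np.percentile(r[k],[1,99])),"z %.4f"%w[k,2].max())
    print(state()["time"],state()["ft_force"])
E
python3 - <<'E'
from gap import *
gap("w6b")
gripper_open();hold(.2);print(state()["ft_force"])
p,o,h=at(.3126);move_l([p[0],p[1],.235],.12);hold(.1)
gap("w7")
p,o,h=at(.27);move_l([p[0],p[1],.28],.15);hold(.1);gap("w8")
a=[cv2.imread(f"pics/w{i}.png")[40:300,100:420] for i in(7,8)];cv2.imwrite("pics/p78.png",cv2.resize(np.hstack(a),(800,325)))
E
```

```text
stop u 0.3170 0.3335 lat -0.0103 0.0115 z 0.1479
collar side u 0.3075 0.3335 lat 0.0073 0.0135 z 0.1459
fin top u 0.3005 0.3250 lat -0.0094 0.0094 z 0.1999
cups u 0.2925 0.3265 lat -0.0471 0.0475 z 0.1000
40.4417 [ 0.5897 -4.7547  1.6575]
[ 0.2551  0.3368 -0.3242]
stop u 0.3165 0.3335 lat -0.0101 0.0116 z 0.1469
collar side u 0.3022 0.3335 lat 0.0071 0.0135 z 0.1459
fin top u 0.2975 0.3230 lat -0.0064 0.0064 z 0.1870
cups u 0.2935 0.3275 lat -0.0469 0.0476 z 0.0988
42.7917 [-0.2284 -0.2223  0.248 ]
stop u 0.3170 0.3330 lat -0.0103 0.0121 z 0.1470
collar side u 0.3020 0.3330 lat 0.0071 0.0134 z 0.1460
fin top u 0.2980 0.3225 lat -0.0064 0.0064 z 0.1871
cups u 0.2935 0.3275 lat -0.0471 0.0481 z 0.0991
43.5083 [0.5987 0.3459 0.5314]
```

View pics/p78.png

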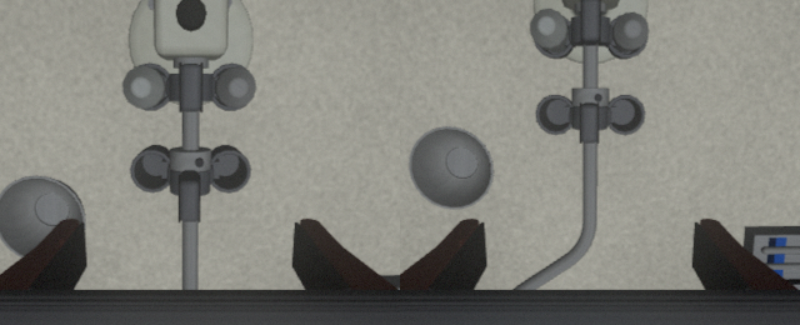

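```bash
python3 - <<'E'
from gap import *
d=dict(np.load("pics/w7.npz"));W=cloud(d);w=W[(d["depth"]>.1)];f=d["frame"][d["depth"]>.1].mean(1)
_,i=cKDTree(C).query(w[:,:2]);r=((w[:,:2]-C[i])*np.c_[np.sin(H[i]),-np.cos(H[i])]).sum(1)
for a,b in((-.012,-.006),(.006,.012)):
  for u0 in np.arange(.315,.3235,.0005):
    k=(abs(U[i]-u0)<2e-4)&(r>a)&(r<b)&(w[:,2]>.1)
    if k.sum(): print("%.4f n%d zmin %.4f z %.4f I %.0f"%(u0,k.sum(),w[k,2].min(),w[k,2].mean(),f[k].mean()))
cv2.imwrite("pics/w7c.png",cv2.resize(d["frame"][130:220,195:315],None,fx=6,fy=6,interpolation=cv2.INTER_CUBIC))
E
```

```text
0.3150 n1 zmin 0.1361 z 0.1361 I 60
0.3155 n4 zmin 0.1374 z 0.1497 I 60
0.3160 n1 zmin 0.1824 z 0.1824 I 49
0.3165 n4 zmin 0.1386 z 0.1388 I 63
0.3170 n3 zmin 0.1369 z 0.1525 I 59
0.3175 n4 zmin 0.1393 z 0.1504 I 59
0.3180 n5 zmin 0.1365 z 0.1378 I 60
0.3185 n3 zmin 0.1367 z 0.1529 I 59
0.3190 n5 zmin 0.1368 z 0.1380 I 61
0.3195 n2 zmin 0.1410 z 0.1624 I 63
0.3200 n4 zmin 0.1374 z 0.1494 I 72
0.3205 n5 zmin 0.1369 z 0.1478 I 78
0.3210 n4 zmin 0.1388 z 0.1402 I 97
0.3215 n5 zmin 0.1366 z 0.1476 I 84
0.3220 n1 zmin 0.1401 z 0.1401 I 91
0.3225 n9 zmin 0.1365 z 0.1447 I 87
0.3230 n3 zmin 0.1368 z 0.1649 I 59
0.3235 n6 zmin 0.1371 z 0.1455 I 88
0.3150 n3 zmin 0.1369 z 0.1386 I 74
0.3155 n3 zmin 0.1386 z 0.1533 I 68
0.3160 n4 zmin 0.1372 z 0.1497 I 71
0.3165 n3 zmin 0.1380 z 0.1387 I 74
0.3170 n3 zmin 0.1371 z 0.1532 I 72
0.3175 n6 zmin 0.1359 z 0.1386 I 73
0.3180 n5 zmin 0.1373 z 0.1474 I 70
0.3185 n5 zmin 0.1396 z 0.1566 I 68
0.3190 n4 zmin 0.1371 z 0.1378 I 68
0.3200 n6 zmin 0.1380 z 0.1479 I 76
0.3205 n5 zmin 0.1398 z 0.1490 I 92
0.3210 n2 zmin 0.1385 z 0.1409 I 99
0.3215 n8 zmin 0.1380 z 0.1461 I 99
0.3220 n2 zmin 0.1387 z 0.1387 I 105
0.3225 n5 zmin 0.1386 z 0.1494 I 97
0.3230 n5 zmin 0.1390 z 0.1481 I 94
0.3235 n6 zmin 0.1380 z 0.1649 I 76
```

View pics/w7c.png

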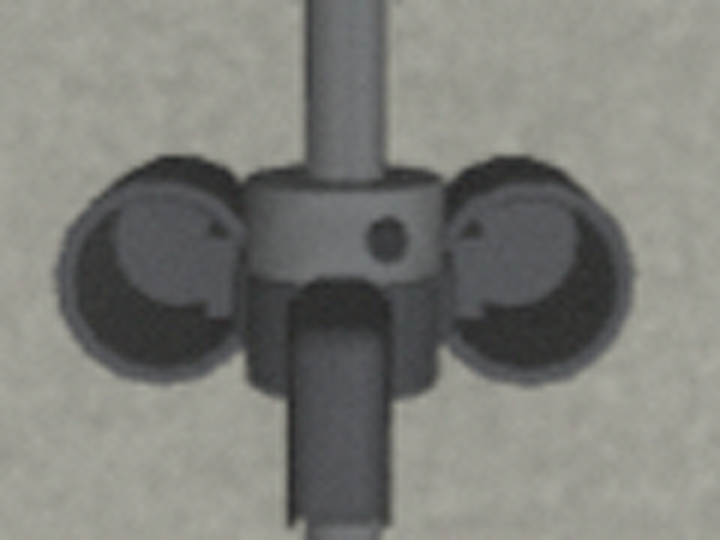

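No gap shows between the holder's collar and the stop, the holder hangs upright, and the gripper is clear. Handing in.

```bash
python3 -c "
from bench import *
s=state();print(s['time'],s['ft_force'],s['ee_pos']);job_done()"
```

```text
43.5083 [0.59866984 0.34586772 0.53144508] [0.53810139 0.10706172 0.27874333]
the job is handed in; nothing more can be done
```

The holder is on the bar, right up against the stop collar and hanging upright, and I handed the job in at 43.5 s of the 67 s allowed.

- **How it went:** I gripped the holder by its fin and threaded it onto the free end. I then slid it round both bends, following the bar position measured from the wrist camera.
- **Force on the bar:** The logged side and axial forces stayed under about 1.5 N all the way along, so the collar never bound on the bar.
- **Contact with the stop:** I pressed against the stop with about 4–5 N, well under its 13 N slip force. Its far face measured the same before and after (0.333–0.3335 m along the bar), so it did not move.
- **After letting go:** The wrist pictures show no visible gap. The fin and cup centres agree within 0.3 mm, which also shows the holder is upright. The computed gap is about 0 ± 0.3 mm.
- **Robot:** It was clear of everything, with wrist force only at noise level.
- **Disagreements:** The top and wrist cameras differed by about 2.3 mm in x. I trusted the wrist camera, and the slide matched it. The holder tilted slightly in the grip while pressing, with about 3 N upward, and levelled out on release.
- **Not checked:** I did not measure the bowl, jar, tumbler, mirror or scaler again at the end. The arm's path kept clear of them.

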